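Ring the bell and point out the next jar and its engraver

ROBOT

A 6-joint arm with a two-finger parallel gripper is mounted at the origin on the work surface. World frame = base frame: x ahead of the robot, y to its left, z up, the work surface at z = 0. Lengths are in m, angles in degrees, forces in N, time in s.
With the tool pointing down it reaches from about 0.35 to 0.775 m from the base axis. Payload 5.5 kg.
Tool frame: the origin (TCP) lies between the finger pads; the fingertips stand 8 mm ahead of it and the grasp point (between the pads) lies 11 mm behind it; z points along the fingers, y is the line along which they close (so a half turn about z gives the same grasp; the last joint's range is limited). The gripper opens to 85 mm and grips with 20 to 120 N. Pads are 22 mm wide; open, the fingers measure 114 mm over their backs; the gripper's body (76 mm by 85 mm) begins 54 mm behind the grasp point. The pads swing forward as they close: fully open they stand 13 mm farther back than shut.
Start: joints at [59.84, 17.945, 2.641, 74.691, 0, 82.002], TCP at [0.217, 0.533, 0.239] pointing down, gripper open.
Joint ranges: [-158.12, 158.12], [-49.38, 96.58], [-58.88, 72.47], [-126.05, 133.96], [-84.25, 85.87], [-180, 180]. Speed limits (degrees/s): [147.25, 147.25, 180, 180, 180, 180].

INTERFACE

Orientations are given as a 3x3 rotation matrix whose columns are the frame's x, y, z axes.
In Python, from cell import read_state, get_image, calibration, job_done, regions_of, tip_of gives the robot as it stands.
- The arm moves only by the shell command python3 -m inch 'ROWS' [OPENING]. ROWS is text: rows parted by semicolons, each of 4 numbers parted by spaces: the shift along the tool's x, y, z in cm, then the turn about the tool's z in degrees. A call has 1 to 20 rows; each row shifts and turns the commanded pose from where the row before left it, along the tool's axes as they then stand; what a row does not reach is not made up. A row lasts 1/8 s, in which the tool goes at most 62.5 mm and 10.7 degrees, less where a joint would pass 70% of its speed; a pose out of reach is approached as far as the arm can. A call is refused whole if a number of a shift passes 6.25 or a number of a turn 10.7, either way. A call with a gripper value outside its range is refused whole. OPENING is the opening in per cent of the stroke, from 0 (shut) to 100 (fully open), set as the call begins (- or left out, the last holds). The fingers move at their own pace and stop on an object; the grip force is fixed at half the most. Time passes only in rows, so rows that do not move let the fingers close. It gives the time, the measured TCP pose, the force, the opening and the grip force at its end, in the units of the state.
- read_state(): the state, without advancing time (a new reading comes with each control period).
- get_image(name): name is "scene" or "side" or "wrist"; returns (picture, depth): 480x640x3 uint8, red, green, blue; 480x640 float32, m along the optical axis (not along the pixel's ray), 0 where there is no reading.
- calibration(name): a dict with "intrinsics" (3x3 intrinsics, pixels), "cam_to_world" (4x4, takes a point from camera to world coordinates). Camera axes: x right, y down, z forward; pixel columns grow to the right and rows downward; lengths in m; the calibration is good to about 2 mm. A picture is of the moment at which its call begins: read the wrist's pose just before it. calibration takes no time and is no camera call; for the wrist camera it gives the pose at the moment of the call.
- job_done(): hands the job in; it is judged then, once.
Trained networks look in the newest picture that a camera, given by its name, has taken for a name from the list of things; names that differ only in an ending like _2 or _b are one class to them, and where a whole thing is asked for, a point or a joint stands for the part that bears it (a point fixed in the world has none). Each returns a list of dicts, best first, with "p" (0 to 1); they miss things now and then, are a little off and sometimes report something else, mostly with a low value. They report only what shows in the picture. A call takes as long as a camera call. They do not tell look-alikes from the thing itself.
- regions_of(camera, target): "pixels" (480x640 bool, what is visible of it) and "pixel" ([column, row] in pixels, amid what is visible of it).
- tip_of(camera, target): "pixel" ([column, row] in pixels: a listed point, or the origin of a listed thing).
The state is a dict: "clock": time; "q": joint angles; "joint_velocities": joint speeds; "joint_efforts": joint torques, N m; "position": TCP position; "ee_rot": TCP orientation; "contact_force": force on the tool from outside, world axes, zero at the start; "ft_torque": the same for the moment, N m; "finger_gap": finger opening in m; "grip_force": force on a finger pad.
Only numpy, scipy, OpenCV 4.12 (cv2) and the standard library are available. Lean on these libraries where they do the work, as an engineer would, in place of code of your own. Each camera call takes 0.05 s, during which the arm holds its last target. There are 200 camera calls.

TASK

Brief the next pupil in the engraving class: press the green bell button on the call box fully down and let it come up again, then point from above at the jar with the yellow lid, and after that at the middle of the green engraver's coloured housing. To point, bring the fingertips to about 3 cm above the middle of the thing and stay there for at least two seconds; finish while still pointing at the green engraver, with the arm staying there. Do not press the red button, and do not touch, shift or lift the jars, the engravers or any other loose thing on the bench.

Things in the scene. Friction and masses are not known exactly. Their poses are not given: they have to be found in the camera images.
- bell (a joint): travel of the green bell button, m: 0 up, 0.006 fully down; spring, about 5 N when fully down; it comes back up by itself
- bell_top (a point): centre of the top of the green button (36 mm diameter) while it moves; the button faces up on the aluminium-topped grey call box (90 x 160 x 50 mm, fixed to the bench); press it straight down
- stop (a joint): travel of the red stop button, m: 0 up, 0.006 fully down; not to be pressed
- stop_top (a point): centre of the top of the red button (36 mm diameter), 84 mm from the green one on the same call box
- jar_yellow: glass jar with ink drawings and a round yellow screw lid; 76 mm diameter, 128 mm tall over the lid, lid 70 mm across; loose, upright; origin at the centre of its underside, z up
- jar_red: glass jar with ink drawings and a round red screw lid; 76 mm diameter, 128 mm tall over the lid, lid 70 mm across; loose, upright; origin at the centre of its underside, z up
- jar_blue: glass jar with ink drawings and a round blue screw lid; 76 mm diameter, 128 mm tall over the lid, lid 70 mm across; loose, upright; origin at the centre of its underside, z up
- engraver_green: loose cordless hand engraver (green housing, black nose and thin steel bit), lying flat; 168 mm long along its x axis (bit end towards +x), 42 mm wide, 44 mm high; the coloured housing spans x = -78 to +27 mm; bit tip at x = +90 mm; origin on the bench beneath it, z up
- engraver_orange: loose cordless hand engraver (orange housing, black nose and thin steel bit), lying flat; 168 mm long along its x axis (bit end towards +x), 42 mm wide, 44 mm high; the coloured housing spans x = -78 to +27 mm; bit tip at x = +90 mm; origin on the bench beneath it, z up
- marker: black marker pen, 125 x 14 x 14 mm, lying along its x axis; loose; origin under its middle
- birdhouse: small wooden birdhouse with a dark roof, 130 x 134 mm, 170 mm tall; loose; origin under its centre
- pot: empty blue ceramic pot, 72 mm diameter, 90 mm tall; loose; origin under its centre
- tape: roll of brown tape lying flat, 90 mm diameter, 25 mm tall; loose; origin under its centre
There are look-alikes about, which are no part of the job. Leave any pink or purple look-alike of the part that bears bell alone.

How it is judged:
By the outcome, as a careful person would: the job done as asked, in the order asked, and still so for the second after the job is handed in, with the robot touching nothing.
It also fails if it takes over 53 s, if anything falls off the work surface, if the arm or the gripper's body presses on something with over 40 N, if the wrist force passes 120 N, or if a joint passes its speed limit or range.

## Working session

There is one attempt and no reset: what is moved stays moved. The work goes in short steps, Python scripts to look and compute and a shell command to move; the robot and the scene stay as the last step left them, time stands still between calls to the robot, and variables do not carry over. Pictures are saved under pics/ and viewed, at most 10 in all, crops included, and the job is handed in when it is done.

```bash
mkdir -p pics; cat > h.py <<'E'
import numpy as np, cv2
from cell import *
def save(n,im): cv2.imwrite(f'pics/{n}.png',im[:,:,::-1])
def world(cam,d):
    c=calibration(cam);K=c['intrinsics'];T=np.array(c['cam_to_world'])
    v,u=np.mgrid[:480,:640];K=np.array(K)
    P=np.stack([(u-K[0,2])/K[0,0]*d,(v-K[1,2])/K[1,1]*d,d],-1)
    return P@T[:3,:3].T+T[:3,3]
E
python3 - <<'E'
from h import *
for c in ['scene','side']:
    im,d=get_image(c);save(c,im);W=world(c,d)
    for t in ['bell','stop','jar_yellow','jar_red','jar_blue','engraver_green','engraver_orange','birdhouse','pot','tape','marker']:
        for r in regions_of(c,t)[:3]:
            if r['p']<.2: continue
            m=r['pixels']&(d>0)
            if m.sum()<5: continue
            P=W[m];C=im[m]
            print(c,t,round(r['p'],2),np.array(r['pixel']).astype(int),m.sum(),'med',np.median(P,0).round(3),'lo',np.percentile(P,3,0).round(3),'hi',np.percentile(P,97,0).round(3),np.median(C,0))
s=read_state();print(s['clock'],s['position'],np.array(s['ee_rot']).round(3),s['finger_gap'])
E
```

```text
scene bell 0.5 [359 161] 96 med [ 0.253 -0.245  0.07 ] lo [ 0.237 -0.266  0.062] hi [ 0.265 -0.233  0.074] [  5.  101.5  38. ]
scene stop 0.67 [334 147] 92 med [ 0.282 -0.325  0.07 ] lo [ 0.264 -0.344  0.059] hi [ 0.295 -0.311  0.074] [195.    3.5   2.5]
scene stop 0.57 [239 137] 88 med [ 0.478 -0.541  0.068] lo [ 0.462 -0.561  0.06 ] hi [ 0.494 -0.53   0.072] [198.   5.   1.]
scene jar_yellow 0.96 [336 326] 2060 med [0.654 0.189 0.101] lo [0.61  0.142 0.003] hi [0.679 0.209 0.129] [164. 149.  70.]
scene jar_red 0.66 [257 251] 1682 med [ 0.676 -0.077  0.094] lo [ 0.637 -0.126  0.007] hi [ 0.703 -0.063  0.128] [150.  100.5  96.5]
scene jar_blue 0.93 [301 299] 1876 med [0.666 0.09  0.099] lo [0.625 0.045 0.006] hi [0.691 0.108 0.129] [100.  89. 145.]
scene engraver_green 0.9 [340 266] 1060 med [0.506 0.021 0.037] lo [ 0.426 -0.007 -0.   ] hi [0.559 0.037 0.045] [ 91. 155.   0.]
scene engraver_orange 0.73 [419 321] 1171 med [0.476 0.244 0.041] lo [ 0.391  0.209 -0.   ] hi [0.525 0.271 0.046] [215.  99.   0.]
scene birdhouse 0.84 [388 417] 7932 med [0.701 0.398 0.132] lo [0.624 0.322 0.0
[... 2198 characters left out ...]
med [0.656 0.339 0.109] lo [0.615 0.314 0.003] hi [0.736 0.425 0.163] [101.  79.  60.]
side pot 0.63 [426 273] 953 med [ 0.683 -0.303  0.06 ] lo [ 0.656 -0.332  0.004] hi [ 0.721 -0.268  0.088] [ 66.  89. 117.]
side tape 0.92 [364 198] 384 med [0.779 0.104 0.015] lo [ 0.738  0.066 -0.002] hi [0.821 0.149 0.024] [146. 119.  93.]
side marker 0.72 [364 200] 375 med [0.78  0.103 0.015] lo [ 0.738  0.066 -0.002] hi [0.821 0.148 0.024] [146. 119.  92.]
side marker 0.69 [235 181] 151 med [0.439 0.404 0.007] lo [ 0.389  0.396 -0.005] hi [0.501 0.421 0.013] [78. 55. 49.]
1.2 [0.21694104 0.5325679  0.23932102] [[-0.926  0.377  0.   ]
 [ 0.377  0.926  0.   ]
 [-0.     0.    -1.   ]] 0.08520414487693449
```

View pics/scene.png

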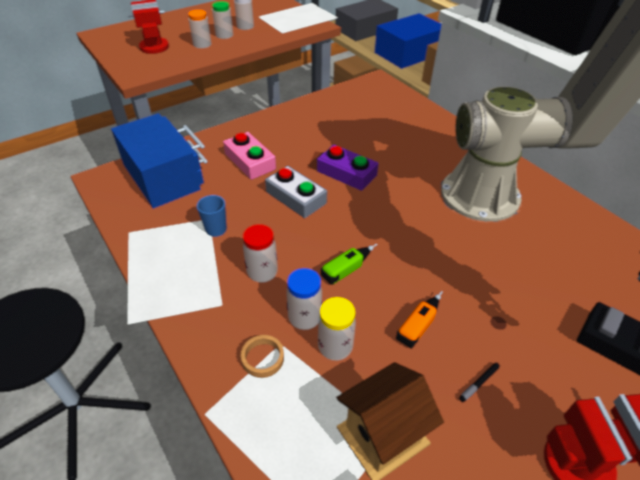

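View pics/side.png

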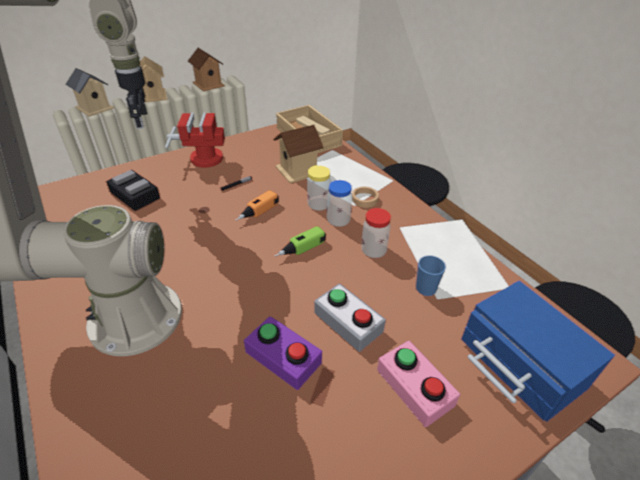

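Three call boxes in view. Green buttons: grey box at scene (306,188) / side (338,297), pink at (256,153) / (406,357), purple at (360,162) / (268,331). I choose the grey one. Its red button is at scene (285,174). The yellow lid is at scene (337,312), next to the blue lid at (304,284) and the red at (258,237). The green engraver is at (345,264) and the orange at (419,322).

```bash
python3 - <<'E'
from h import *
for c,boxes in [('scene',dict(bell=(306,188,16,'g'),stop=(285,174,16,'r'),yel=(337,314,26,'y'),eng=(345,264,32,'l'))),('side',dict(bell=(338,297,16,'g'),stop=(362,318,16,'r'),yel=(319,174,20,'y'),eng=(305,241,30,'l')))]:
    im,d=get_image(c);W=world(c,d);h=cv2.cvtColor(im,cv2.COLOR_RGB2HSV).astype(int);H=h[...,0]
    if c=='scene': save('crop',cv2.resize(im[130:240,200:400],(800,440),interpolation=2))
    for k,(u,v,r,t) in boxes.items():
        m=np.zeros(d.shape,bool);m[v-r:v+r,u-r:u+r]=1
        m&=(h[...,1]>100)&(d>0)&{'g':(H>55)&(H<90),'r':(H<6)|(H>174),'y':(H>22)&(H<34),'l':(H>34)&(H<56)}[t]
        P=W[m]
        zt=np.percentile(P[:,2],90);T=P[P[:,2]>zt-(.004 if t!='l' else .1)]
        lo,hi=np.percentile(T,2,0),np.percentile(T,98,0)
        print(c,k,len(T),'mean',T.mean(0).round(4),'mid',((lo+hi)/2).round(4),'ext',(hi-lo).round(3),'ztop',zt.round(4))
        if t in'ly':
            print('  rect',cv2.minAreaRect((T[:,:2]*1000).astype(np.float32)))
E
```

```text
scene bell 76 mean [ 0.442  -0.239   0.0704] mid [ 0.442  -0.2393  0.0706] ext [0.029 0.03  0.005] ztop 0.0715
scene stop 81 mean [ 0.4588 -0.3223  0.0699] mid [ 0.4587 -0.3231  0.0701] ext [0.032 0.031 0.006] ztop 0.0709
scene yel 760 mean [0.6421 0.1735 0.1273] mid [0.6419 0.1731 0.1275] ext [0.062 0.062 0.005] ztop 0.1288
  rect ((641.2147827148438, 172.3223876953125), (69.28449249267578, 67.92772674560547), 7.1652021408081055)
scene eng 778 mean [0.5064 0.0207 0.0361] mid [0.5031 0.0163 0.0279] ext [0.106 0.04  0.037] ztop 0.0445
  rect ((502.1742858886719, 13.970696449279785), (114.22879791259766, 42.48955154418945), 4.253668308258057)
side bell 109 mean [ 0.4349 -0.2469  0.0696] mid [ 0.4354 -0.2462  0.0701] ext [0.032 0.03  0.006] ztop 0.0711
side stop 134 mean [ 0.452  -0.3285  0.07  ] mid [ 0.4519 -0.3281  0.07  ] ext [0.03  0.031 0.005] ztop 0.0712
side yel 193 mean [0.6344 0.1676 0.1253] mid [0.6353 0.169  0.1258] ext [0.061 0.061 0.006] ztop 0.1268
  rect ((633.9735107421875, 167.64425659179688), (67.82644653320312, 62.864925384521484), 57.565284729003906)
side eng 537 mean [ 0.4965 -0.0016  0.032 ] mid [0.4993 0.005  0.0248] ext [0.098 0.04  0.04 ] ztop 0.0429
  rect ((516.6427001953125, 11.450050354003906), (142.9304656982422, 54.622432708740234), 17.367515563964844)
```

View pics/crop.png

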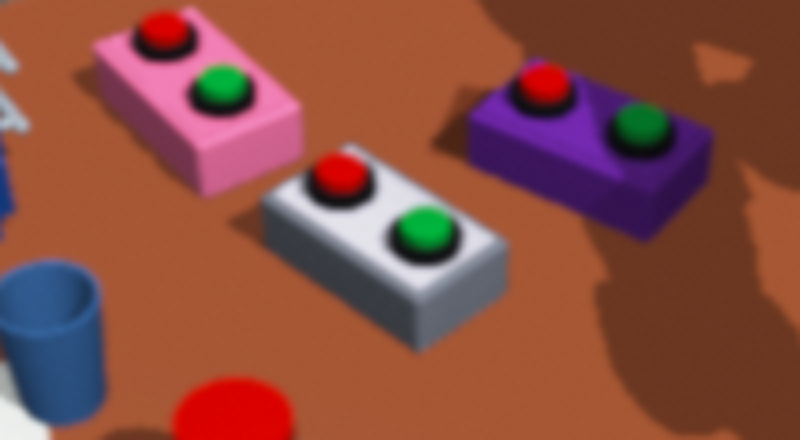

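The crop confirms it: the grey, aluminium-topped box has its green button at crop (425,230) and its red one at (340,175), with pink and purple as separate boxes. Its red and green buttons measure about 84 mm apart. Moving there with the fingers shut.

```bash
python3 -m inch '-2 -1.7 0 0;-4 -3.3 0 0;-4 -3.3 0 0;-4 -3.3 0 0;-4 -3.3 0 0;-4 -3.3 0 0;-4 -3.3 0 0;-4 -3.3 0 0;-4 -3.3 0 0;-3 -4.4 0 0;-2 -4.5 0 0;-2 -4.5 0 0;-2 -4.5 0 0;-2 -4.5 0 0;-2 -4.5 0 0;-2 -4.5 0 0;-1 -3 0 0;0 -1 0 0;0 0 0 0' 0
python3 - <<'E'
from h import *
s=read_state();print(s['clock'],s['position'],s['q'],np.array(s['ee_rot']).round(3).tolist(),s['finger_gap'])
c='wrist';im,d=get_image(c);save('w1',im)
for t in ['bell_top','stop_top']:
    print(t,[(r['p'],r['pixel']) for r in tip_of(c,t)[:4]])
E
```

```text
clock: 3.68
position: [0.44, -0.244, 0.2392]
ee_rot: [[-0.926, 0.378, -0.0], [0.378, 0.926, 0.001], [0.001, 0.001, -1.0]]
contact_force: [0.1, 0.5, -0.7]
finger_gap: -0.0
grip_force: 0.0
3.675 [ 0.44004916 -0.24403149  0.23917255] [-3.81723677e+01  1.00093615e+01 -7.74724911e+00  7.22834888e+01
  2.28835195e-02 -1.59535648e+01] [[-0.926, 0.378, -0.0], [0.378, 0.926, 0.001], [0.001, 0.001, -1.0]] -2.9152757171189664e-05
bell_top [(0.89, [108.3, 339.9])]
stop_top [(0.75, [30.5, 371.2]), (0.69, [233.4, 268.8]), (0.56, [124.6, 66.8])]
```

View pics/w1.png

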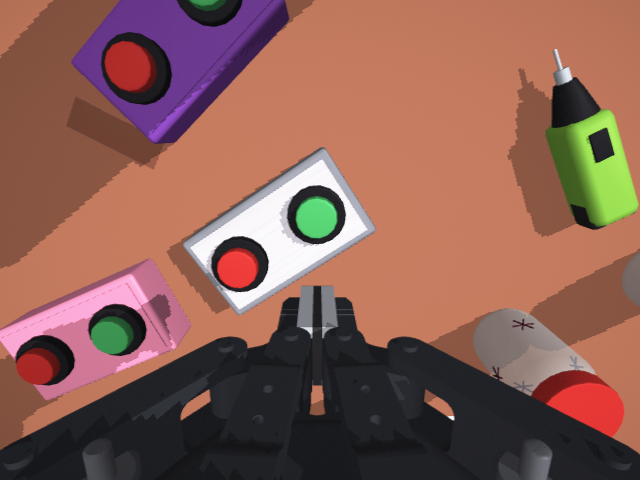

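The wrist picture shows the grey box with green at (317,217) and red at (238,266). The shut fingers are at (317,300), and the green engraver is at (592,170).

```bash
cat >> h.py <<'E'
def meas(im,W,d,u,v,r,t,thr=.004):
    h=cv2.cvtColor(im,cv2.COLOR_RGB2HSV).astype(int);H=h[...,0]
    m=np.zeros(d.shape,bool);m[max(0,v-r):v+r,max(0,u-r):u+r]=1
    m&=(h[...,1]>100)&(d>0)&{'g':(H>55)&(H<90),'r':(H<6)|(H>174),'y':(H>22)&(H<34),'l':(H>34)&(H<56)}[t]
    P=W[m];zt=np.percentile(P[:,2],90);T=P[P[:,2]>zt-thr]
    lo,hi=np.percentile(T,1,0),np.percentile(T,99,0)
    print(len(T),'mean',T.mean(0).round(4),'mid',((lo+hi)/2).round(4),'ext',(hi-lo).round(3),'ztop',zt.round(4),'rect',cv2.minAreaRect((T[:,:2]*1000).astype(np.float32)))
    return T
E
python3 - <<'E'
from h import *
c='wrist';im,d=get_image(c);W=world(c,d)
meas(im,W,d,317,215,35,'g');meas(im,W,d,238,265,35,'r')
meas(im,W,d,592,170,75,'l',.06)
s=read_state();print(s['position'])
K=np.array(calibration(c)['intrinsics']);T=np.array(calibration(c)['cam_to_world']);print(T.round(3))
E
```

```text
1327 mean [ 0.4381 -0.2433  0.0715] mid [ 0.4383 -0.2434  0.0711] ext [0.033 0.033 0.004] ztop 0.0725 rect ((438.5308532714844, -243.6379852294922), (34.49275588989258, 35.28847122192383), 20.753084182739258)
1183 mean [ 0.4543 -0.325   0.0716] mid [ 0.4548 -0.3252  0.0713] ext [0.033 0.033 0.004] ztop 0.0725 rect ((454.601806640625, -325.5102233886719), (34.60790252685547, 34.50433349609375), 49.2685432434082)
6353 mean [0.4992 0.0026 0.0373] mid [0.5014 0.0081 0.027 ] ext [0.098 0.044 0.036] ztop 0.0439 rect ((508.5970458984375, 24.288679122924805), (118.95953369140625, 71.00992584228516), 4.709251403808594)
[ 0.44054662 -0.24294796  0.2394578 ]
[[ 0.375  0.89   0.257  0.376]
 [ 0.927 -0.361 -0.105 -0.216]
 [-0.001  0.278 -0.961  0.374]
 [ 0.     0.     0.     1.   ]]
```

```bash
python3 -m inch '0.1 0 2 0;0.1 0 4 0;0 0 4 0;0 0 3 0;0 0 1.5 0;0 0 0.7 0;0 0 0 0;0 0 0.3 0;0 0 0.3 0;0 0 0.2 0;0 0 0.2 0;0 0 0 0'
```

```text
clock: 5.38
position: [0.4388, -0.2435, 0.0775]
ee_rot: [[-0.926, 0.377, 0.0], [0.377, 0.926, -0.0], [-0.001, -0.0, -1.0]]
contact_force: [-0.3, 0.3, 3.7]
finger_gap: -0.0001
grip_force: 1.4
```

```bash
python3 -m inch '0 0 0.2 0;0 0 0.1 0;0 0 0.1 0;0 0 0 0;0 0 0 0'
```

```text
clock: 6.0
position: [0.4388, -0.2436, 0.074]
ee_rot: [[-0.926, 0.377, 0.001], [0.377, 0.926, -0.001], [-0.001, -0.0, -1.0]]
contact_force: [-2.1, 1.0, 8.8]
finger_gap: -0.0001
grip_force: 4.4
```

```bash
python3 -m inch '0 0 0.1 0;0 0 0 0;0 0 0 0'
```

```text
clock: 6.38
position: [0.4389, -0.2436, 0.0738]
ee_rot: [[-0.926, 0.377, 0.001], [0.377, 0.926, -0.001], [-0.001, -0.0, -1.0]]
contact_force: [-4.2, 2.5, 15.7]
finger_gap: 0.0001
grip_force: 8.0
```

The force climbed steeply with almost no further travel, so the button is at its hard stop. Releasing it and going to the yellow jar.

```bash
python3 -m inch '0 0 -0.5 0;0 0 -1 0;0 0 -3 0;0 0 -5 0;0 0 -5 0;0 0 -2.4 0;0 1 0 0;-.3 4 0 0;-.3 5 0 0;-.3 5 0 0;-.3 5 0 0;-.3 5 0 0;-.3 5 0 0;-.3 5 0 0;-.3 5 0 0;-.2 3.5 0 0;-.2 1.4 0 0;0 1 0 0;0 0 0 0;0 0 0 0'
python3 - <<'E'
from h import *
s=read_state();print(s['position'],s['contact_force'])
c='wrist';im,d=get_image(c);W=world(c,d);save('w2',im)
im2,d2=get_image('scene');W2=world('scene',d2)
meas(im2,W2,d2,306,188,16,'g')
E
```

```text
clock: 8.88
position: [0.6374, 0.1701, 0.2414]
ee_rot: [[-0.926, 0.378, -0.0], [0.378, 0.926, -0.0], [0.0, -0.0, -1.0]]
contact_force: [0.7, 0.1, 1.0]
finger_gap: 0.0001
grip_force: 0.0
[0.6374256  0.17012679 0.24142313] [0.72783564 0.13425683 0.99104006]
71 mean [ 0.4428 -0.239   0.0709] mid [ 0.442  -0.2396  0.0715] ext [0.032 0.032 0.006] ztop 0.0721 rect ((442.15142822265625, -240.10284423828125), (32.44877243041992, 31.28453826904297), 36.55503463745117)
```

View pics/w2.png

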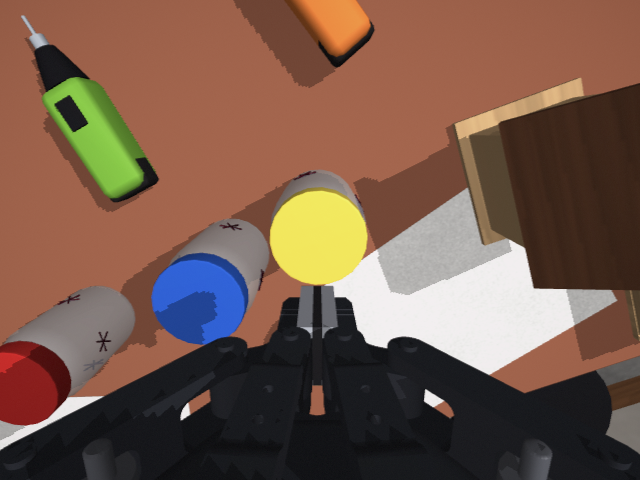

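The picture shows the yellow lid at (319,238) just ahead of the shut fingers, blue at (200,297) and red at (25,380). The bell button is back up (z 0.072). Measuring the lid and the engraver.

```bash
python3 - <<'E'
from h import *
c='wrist';im,d=get_image(c);W=world(c,d)
meas(im,W,d,319,235,60,'y')
T=meas(im,W,d,100,135,75,'l',.06)
# top-strip only: highest points' axis
q=T[T[:,2]>.040];print(len(q),cv2.minAreaRect((q[:,:2]*1000).astype(np.float32)),q.mean(0))
# black nose / bit points, and rear end: all raised points near
m=np.zeros(d.shape,bool);m[10:210,10:170]=1
A=W[m&(d>0)];A=A[A[:,2]>.008]
print(cv2.minAreaRect((A[:,:2]*1000).astype(np.float32)))
for p in tip_of(c,'engraver_green')[:2]: print(p['p'],p['pixel'],W[int(p['pixel'][1]),int(p['pixel'][0])])
E
```

```text
7208 mean [0.6379 0.1717 0.1277] mid [0.6388 0.1714 0.1276] ext [0.065 0.064 0.003] ztop 0.1285 rect ((639.1532592773438, 171.45628356933594), (69.26785278320312, 68.22955322265625), 38.194793701171875)
6254 mean [0.5025 0.0181 0.0387] mid [0.5032 0.0132 0.028 ] ext [0.1   0.043 0.035] ztop 0.0444 rect ((502.5465087890625, 12.380353927612305), (104.65483856201172, 41.165287017822266), 5.0802903175354)
4378 ((503.00421142578125, 12.217911720275879), (100.68116760253906, 39.74172592163086), 4.632137298583984) [0.50465576 0.01308219 0.04315417]
((472.726806640625, 10.006795883178711), (170.29537963867188, 42.67794418334961), 4.214046001434326)
0.7 [100.3, 114.3] [0.48664937 0.02907455 0.03968603]
```

```bash
python3 -m inch '0 0.2 1 0;0 0 2 0;0 0 2.5 0;0 0 1.2 0;0 0 0.5 0;0 0 0.3 0;0 0 0 0;0 0 0 0' && python3 -m inch '0 0 0 0;0 0 0 0;0 0 0 0;0 0 0 0;0 0 0 0;0 0 0 0;0 0 0 0;0 0 0 0;0 0 0 0;0 0 0 0;0 0 0 0;0 0 0 0;0 0 0 0;0 0 0 0;0 0 0 0;0 0 0 0;0 0 0 0;0 0 0 0;0 0 0 0;0 0 0 0'
```

```text
clock: 10.07
position: [0.6388, 0.1731, 0.1671]
ee_rot: [[-0.926, 0.377, 0.001], [0.377, 0.926, 0.0], [-0.001, 0.001, -1.0]]
contact_force: [-0.7, -0.0, -0.4]
finger_gap: 0.0001
grip_force: 0.0
clock: 12.58
position: [0.6385, 0.173, 0.1663]
ee_rot: [[-0.926, 0.377, 0.0], [0.377, 0.926, 0.0], [-0.0, 0.0, -1.0]]
contact_force: [-0.1, 0.2, 1.3]
finger_gap: -0.0
grip_force: 0.0
```

```bash
python3 -m inch '0 0 -1 0;0 0 -3 0;0 0 -3 0;0.5 -1 0 0;1 -3 0 0;1 -4 0 0;1 -4 0 0;1 -4 0 0;1 -3 0 0;1 -1 0 0;0 0 1 0;0 0 3 0;0 0 4 0;0 0 4 0;0 0 2 0;0 0 1 0;0 0 0.4 0;0 0 0 0;0 0 0 0' && python3 - <<'E'
from h import *
s=read_state();print(s['clock'],s['position'])
for c,u,v in [('scene',345,264),('side',305,241)]:
    im,d=get_image(c);meas(im,world(c,d),d,u,v,30,'l',.06)
    if c=='scene': save('end',im)
E
```

```text
clock: 14.95
position: [0.5036, 0.0123, 0.0832]
ee_rot: [[-0.926, 0.377, 0.002], [0.377, 0.926, -0.0], [-0.002, 0.001, -1.0]]
contact_force: [-0.1, -0.1, 0.4]
finger_gap: -0.0001
grip_force: 0.0
14.95 [0.50358669 0.01225352 0.08315348]
778 mean [0.5066 0.0209 0.0364] mid [0.5027 0.0161 0.0272] ext [0.109 0.042 0.042] ztop 0.0444 rect ((501.47845458984375, 14.372566223144531), (113.66400909423828, 41.95578384399414), 4.28317928314209)
535 mean [ 0.4967 -0.0016  0.0318] mid [0.4994 0.0048 0.0241] ext [0.1   0.042 0.043] ztop 0.0425 rect ((515.7984008789062, 11.161392211914062), (145.83187866210938, 56.168270111083984), 17.20331573486328)
```

View pics/end.png

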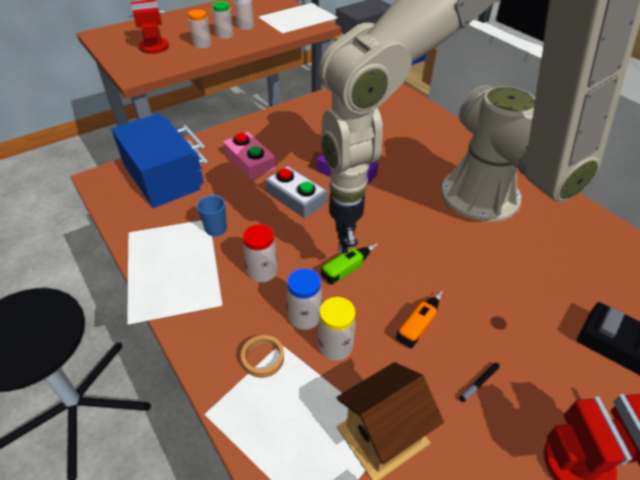

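The picture shows the fingertips at (348,246) above the green housing at (345,264), with nothing else shifted. Holding here, then handing in.

```bash
python3 -m inch '0 0 0 0;0 0 0 0;0 0 0 0;0 0 0 0;0 0 0 0;0 0 0 0;0 0 0 0;0 0 0 0;0 0 0 0;0 0 0 0;0 0 0 0;0 0 0 0;0 0 0 0;0 0 0 0;0 0 0 0;0 0 0 0;0 0 0 0;0 0 0 0;0 0 0 0;0 0 0 0' && python3 -c "
from cell import job_done
print(job_done())"
```

```text
clock: 17.55
position: [0.5028, 0.0123, 0.0823]
ee_rot: [[-0.926, 0.377, 0.0], [0.377, 0.926, 0.0], [-0.0, 0.0, -1.0]]
contact_force: [0.1, -0.0, 0.3]
finger_gap: 0.0004
grip_force: 0.0
the job is handed in; nothing more can be done
None
```

I pressed the green bell button fully down and it came back up, pointed at the yellow-lidded jar for over 2 s, then at the green engraver's housing, where the arm is still pointing; the job is handed in at about 17.6 s, with no sign that anything else was touched.

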